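Hang the washed beaker on the drying carrier and hold the loaded carrier level

ROBOT

A 6-joint arm with a two-finger parallel gripper is mounted at the origin on a cart in front of the work surface, level with it; the furniture and walls round the work are solid. World frame = base frame: x ahead of the robot, y to its left, z up, the work surface at z = 0. Lengths are in mm, angles in degrees, forces in N, time in s.
With the tool pointing down it reaches from about 350 to 850 mm from the base axis. Payload 8.1 kg.
Tool frame: the origin (TCP) lies midway between the tips of the shut fingers; the grasp point (between the pads) lies 19 mm behind it; z points along the fingers, y is the line along which they close (so a half turn about z gives the same grasp; the last joint's range is limited). The gripper opens to 85 mm and grips with 20 to 120 N. Pads are 22 mm wide; open, the fingers measure 114 mm over their backs; the gripper's body (76 mm by 85 mm) begins 54 mm behind the grasp point. The pads swing forward as they close: fully open they stand 13 mm farther back than shut.
Start: joints at [67.643, 7.471, 85.268, -0, 87.261, -4.893], TCP at [180.04, 572.356, 231.292] pointing down, gripper open.
Joint ranges: [-169.43, 169.43], [-51.17, 129.36], [1.28, 143.12], [-76.62, 256.62], [0, 156.53], [-152.29, 152.29]. Speed limits (degrees/s): [136.94, 136.94, 159.86, 180, 180, 180].

INTERFACE

Orientations are given as [roll, pitch, yaw] about the fixed x, y, z axes, in that order (R = Rz(yaw) Ry(pitch) Rx(roll)).
In Python, from bench import sense, snapshot, order, finder gives the robot as it stands.
- The arm moves only by the tool send_rows, never from a script. Its argument "steps" is a list of rows, each a list of 2 entries, a list of its own where there are three numbers: the shift along the world's x, y, z in units of 30 mm (1.0 is 30 mm), then the turn, a rotation vector about the world's x, y, z in rad. In form: [[[dx, dy, dz], [wx, wy, wz]], ...]. A call has 1 to 10 rows; each row is the pose to reach, as a shift and turn from the pose commanded when the call began; what a row does not reach only later rows make up. A row lasts 1/8 s, in which the tool goes at most 62.5 mm and 10.7 degrees, less where a joint would pass 70% of its speed; a pose out of reach is approached as far as the arm can. A call with a gripper value outside its range is refused whole. "fingers" is the closure, from 0 (fully open) to 1 (shut), set as the call begins (left out, the last holds). The fingers move at their own pace and stop on an object; "squeeze" is the grip in N (left out, the last holds). Time passes only in rows, so rows that repeat a pose let the fingers close. It gives the time, the measured TCP pose, the force, the opening and the grip force at its end, in the units of the state.
- sense(): the state, without advancing time (a new reading comes with each control period).
- snapshot(name): name is "side" or "top"; returns a dict with "img" (420x560x3 uint8, red, green, blue), "K" (3x3 intrinsics, pixels), "k1" (the pictures are not rectified: a ray, as slopes to the right and down, at radius r is drawn at 1 + k1 r^2 times it, then the intrinsics apply), "pose" (4x4, takes a point from camera to world coordinates). Camera axes: x right, y up, looking along -z (the intrinsics and any distortion apply to the point x, -y, -z); pixel columns grow to the right and rows downward; lengths in mm; the calibration is good to about 2 mm. A picture is of the moment at which its call begins. There is no depth.
- order.hand_in(): hands the job in; it is judged then, once.
Trained networks look in the newest picture that a camera, given by its name, has taken for a name from the list of things; names that differ only in an ending like _2 or _b are one class to them, and where a whole thing is asked for, a point or a joint stands for the part that bears it (a point fixed in the world has none). Each returns a list of dicts, best first, with "confidence" (0 to 1); they miss things now and then, are a little off and sometimes report something else, mostly with a low value. They report only what shows in the picture. A call takes as long as a camera call. They do not tell look-alikes from the thing itself.
- finder.find_in(label, camera): "box" ([left, top, width, height] as shares, 0 to 1, of the picture: columns of its width, rows of its height, round what is visible of it).
- finder.trace(label, camera): "mask" (420x560 bool, what is visible of it) and "box" ([left, top, width, height] as shares, 0 to 1, of the picture: columns of its width, rows of its height, round what is visible of it).
- finder.pinpoint(label, camera): "at" ([column, row] as shares, 0 to 1, of the picture: columns of its width, rows of its height: a listed point, or the origin of a listed thing).
The state is a dict: "time": time; "joint_pos": joint angles; "qd": joint speeds; "joint_efforts": joint torques, N m; "tool_pos": TCP position; "tcp_rot": TCP orientation; "ft_force": force on the tool from outside, world axes, zero at the start; "wrist_torque": the same for the moment, N m; "finger_gap": finger opening in mm; "grip_force": force on a finger pad.
Only numpy, scipy, OpenCV 4.12 (cv2) and the standard library are available. Lean on these libraries where they do the work, as an engineer would, in place of code of your own. Each camera call takes 0.05 s, during which the arm holds its last target. There are 200 camera calls.

TASK

Take the metal beaker that lies slanting in the wire draining cradle and hang it mouth down over the empty peg of the wooden drying carrier, its rim fully down on the deck, and let go of it. Then take the carrier by its handle bar, lift it straight up about 10 cm clear of its rubber mat with both beakers on it, and finish while holding it there, steady and level. Leave the other beaker on its peg and do not disturb the glue bottle and the tape measure.

Things in the scene. Friction and masses are not known exactly. Their poses are not given: they have to be found in the camera images.
- beaker_center (a point): Centre, on the axis and half-way along, of the loose bare-metal beaker in the draining cradle: plain round cup, outer diameter 56 mm, length 72 mm, wall 2.5 mm, about 90 g. Its own z axis points from the closed bottom to the open mouth. At the start the mouth points 35 degrees below level, roughly towards the robot; centre 78 mm above the bench.
- cradle: Wire draining cradle, fixed; origin on the bench under the lying beaker's centre, z up. Wooden base x -53 to +77 mm, 90 mm wide (y), 10 mm high; two 8 mm steel rods, 43 mm apart (y), carry the beaker from below, slope down along the cradle's -x axis and turn up at the low end as a stop for the rim. The beaker's sides and upper half are free.
- carrier: Loose wooden drying carrier, about 0.5 kg; origin at the centre of its underside, y along its length, z up. Deck 120 (x) x 280 mm (y), top face 20 mm above the origin, end strips 12 mm higher at y = +-136 mm. Pegs at y = -90 mm (empty) and +90 mm (taken), 45 mm high, 32 mm thick at the foot, 22 at the tip. At y = 0 two steel posts (10 mm thick, x = +-38 mm) carry the handle bar.
- carrier_grip (a point): Centre of the carrier's handle bar, 150 mm above the carrier's underside. Wooden bar, 100 mm long along the carrier's x, 22 mm wide (y), 22 mm high; the posts stand 38 mm either side of this point. Weight of the loaded carrier is balanced under it.
- empty_peg (a point): Point on the axis of the empty peg, 36 mm above the deck and 9 mm below the peg's tip: the beaker's centre lies here when it is mouth down with its rim on the deck. Axes as the carrier's.
- taken_peg (a point): The same point on the other peg, where the second beaker already hangs.
- hung_beaker_center (a point): Centre of the second, identical beaker, which already hangs mouth down on the taken peg.
- mat: Thin black rubber mat fixed to the bench, 160 x 300 mm, 4 mm thick, under the carrier; origin at the centre of its underside, z up.
- glue_bottle: Standing plastic glue bottle, 63 mm wide, 185 mm high, at the back; origin under its centre. Leave it alone.
- tape_measure: Tape measure, 37 x 94 x 69 mm, at the back; origin under its centre. Leave it alone.
Not all that is in view belongs to the job. Leave any orange look-alike of the part that bears beaker_center alone.

How it is judged (in metres and radians):
On the way:
1. the beaker hangs mouth down on the empty peg, rim on the deck, let go, while the carrier still stands on its mat (distance between beaker_center and empty_peg below 0.016 m and angle between beaker_center's own z axis and vertical above 3 rad and contact force between beaker and the fingers below 0.1 N and z of carrier in the frame of mat below 0.012 m), for 0.2 s.
At the end, for the whole second after the job is handed in: The fingers hold the carrier 60 to 160 mm over the mat, within 60 mm of its centre, tilt under 0.1 rad, at rest (under 20 mm/s, 0.15 rad/s), off the mat; both beakers mouth down on their pegs, centres within 16 mm of the seated point, axes within 0.12 rad, not touched by the fingers (z of carrier in the frame of mat between 0.064 and 0.164 m and horizontal distance between carrier and mat below 0.06 m and angle between carrier's own z axis and vertical below 0.1 rad and linear speed of carrier below 0.02 m/s and angular speed of carrier below 0.15 rad/s and contact force between carrier and the fingers above 2 N and contact force between carrier and mat below 0.05 N and distance between beaker_center and empty_peg below 0.016 m and angle between the z axis of each of beaker, hung_beaker and the z axis of carrier, either way round below 0.12 rad and distance between hung_beaker_center and taken_peg below 0.016 m and contact force between each of beaker, hung_beaker and the fingers below 0.1 N); the arm keeps its last pose, push and grip.
It fails at once if the beaker that already hangs comes off its peg (distance between hung_beaker_center and taken_peg above 0.035 m).
It fails at once if the carrier is tipped by more than 0.35 rad (angle between carrier's own z axis and vertical above 0.35 rad).
It fails at once if the glue bottle or tape measure is moved by more than 30 mm (distance of any of glue_bottle, tape_measure from where it was at the start of the episode above 0.03 m).
It also fails if it takes over 53 s, if anything falls off the work surface, if the arm or the gripper's body presses on something with over 40 N, if the wrist force passes 120 N, or if a joint passes its speed limit or range.

## Working session

There is one attempt and no reset: what is moved stays moved. The work goes in short steps, Python scripts to look and compute and a tool call to move; the robot and the scene stay as the last step left them, time stands still between calls to the robot, and variables do not carry over. Pictures are saved under pics/ and viewed, at most 10 in all, crops included, and the job is handed in when it is done.

Besides the shell and the picture viewer there is one more tool, called after "Call:" as name(argument=value, ...), one argument or row to a line, values as JSON. send_rows: Moves the arm, as the interface text tells. Its arguments: {"type":"object","properties":{"steps":{"type":"array"},"fingers":{"type":"number"},"squeeze":{"type":"number"}},"required":["steps"]}

```bash
mkdir -p pics; cat > h.py <<'E'
import numpy as np, cv2
from bench import sense, snapshot, order, finder
from scipy.optimize import least_squares
def ray(s,px):
    K=s["K"];k1=s["k1"];d=np.array([(px[0]-K[0,2])/K[0,0],(px[1]-K[1,2])/K[1,1]]);u=d.copy()
    for _ in range(30): u=d/(1+k1*(u@u))
    P=np.array(s["pose"]);v=P[:3,:3]@np.array([u[0],-u[1],-1]);return P[:3,3],v/np.linalg.norm(v)
def proj(s,p):
    P=np.array(s["pose"]);c=P[:3,:3].T@(np.asarray(p,float)-P[:3,3]);u=np.array([c[0],-c[1]])/-c[2]
    u=u*(1+s["k1"]*(u@u));K=s["K"];return np.array([K[0,0]*u[0]+K[0,2],K[1,1]*u[1]+K[1,2]])
def onz(s,px,z):
    o,v=ray(s,px);return o+v*(z-o[2])/v[2]
def tri(rs):
    A=sum(np.eye(3)-np.outer(v,v) for o,v in rs);b=sum((np.eye(3)-np.outer(v,v))@o for o,v in rs);return np.linalg.solve(A,b)
E
python3 - <<'E'
from h import *
S={c:snapshot(c) for c in("side","top")}
for c in S:
    cv2.imwrite(f"pics/{c}0.png",S[c]["img"][:,:,::-1]); print(c,np.array(S[c]["pose"]).round(2).tolist(),S[c]["k1"])
for n in("beaker_center","cradle","carrier","carrier_grip","empty_peg","taken_peg","hung_beaker_center","mat","glue_bottle","tape_measure"):
    for c in S:
        r=finder.pinpoint(n,c); print(n,c,[((np.array(q["at"])*[560,420]).round(1).tolist(),round(q["confidence"],2)) for q in r[:3]])
    
E
```

```text
side [[-0.99, 0.08, -0.15, 416.69], [-0.16, -0.48, 0.86, 1027.78], [-0.0, 0.88, 0.48, 690.76], [0.0, 0.0, 0.0, 1.0]] -0.1268259384802165
top [[-0.03, 0.98, -0.19, 375.24], [-1.0, -0.02, 0.02, 53.61], [0.02, 0.19, 0.98, 1171.82], [0.0, 0.0, 0.0, 1.0]] -0.03577750519311662
beaker_center side [([324.1, 192.9], 0.97), ([303.3, 234.0], 0.6)]
beaker_center top [([358.9, 252.2], 0.93), ([295.5, 244.3], 0.76)]
cradle side [([319.6, 217.6], 0.71), ([270.6, 304.3], 0.2)]
cradle top [([351.5, 255.4], 0.73)]
carrier side [([284.7, 301.5], 0.97)]
carrier top [([188.7, 241.2], 0.81)]
carrier_grip side [([289.0, 241.8], 0.73), ([299.1, 253.4], 0.58)]
carrier_grip top [([181.7, 229.5], 0.66), ([230.3, 243.9], 0.58)]
empty_peg side [([298.7, 254.8], 0.96)]
empty_peg top [([229.2, 245.3], 0.92), ([145.6, 228.8], 0.41)]
taken_peg side [([272.0, 308.8], 0.64)]
taken_peg top [([144.3, 229.6], 0.88)]
hung_beaker_center side [([270.5, 307.4], 0.74)]
hung_beaker_center top [([146.0, 227.6], 0.78)]
mat side [([299.9, 255.9], 0.59)]
mat top []
glue_bottle side [([247.3, 202.3], 0.62)]
glue_bottle top [([378.2, 162.3], 0.88), ([146.6, 232.3], 0.25)]
tape_measure side [([237.6, 243.9], 0.58)]
tape_measure top [([281.2, 172.5], 0.61)]
```

View pics/side0.png

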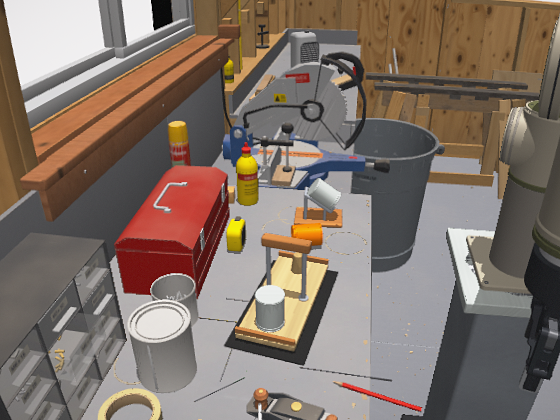

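View pics/top0.png

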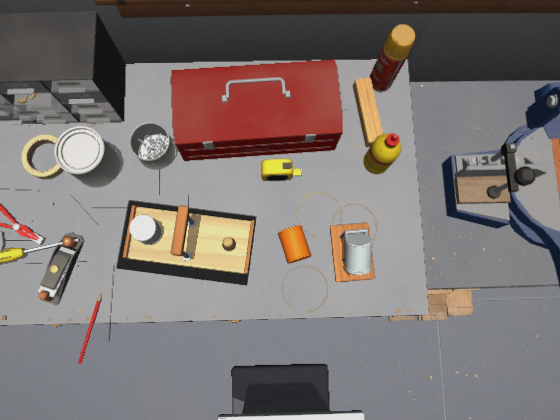

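```bash
python3 - <<'E'
from h import *
S={c:snapshot(c) for c in("side","top")}
D=dict(beaker=((324.1,192.9),(358.9,252.2)),beaker2=((303.3,234),(295.5,244.3)),cradle=((319.6,217.6),(351.5,255.4)),carrier=((284.7,301.5),(188.7,241.2)),grip=((289,241.8),(181.7,229.5)),empty=((298.7,254.8),(229.2,245.3)),taken=((272,308.8),(144.3,229.6)),hung=((270.5,307.4),(146,227.6)),glue=((247.3,202.3),(378.2,162.3)),tape=((237.6,243.9),(281.2,172.5)))
Z=dict(beaker=78,cradle=0,carrier=4,grip=154,empty=60,taken=60,hung=60,glue=0,tape=0)
for n,(a,b) in D.items():
    p=tri([ray(S["side"],a),ray(S["top"],b)])
    print(n,p.round(1),"res",(proj(S["side"],p)-a).round(1),(proj(S["top"],p)-b).round(1), *( [onz(S["side"],a,Z[n]).round(1),onz(S["top"],b,Z[n]).round(1)] if n in Z else []))
E
```

```text
beaker [ 487.5 -153.8   79.3] res [-0.6 -0.1] [0.  0.8] [ 486.  -155.9   78. ] [ 489.3 -154.1   78. ]
beaker2 [520.8 -21.7  26.7] res [1.8 0.3] [-0.1 -2.1]
cradle [ 492.6 -150.9    3. ] res [0.8 0.1] [-0.1 -1. ] [ 495.3 -156.4    0. ] [ 490.5 -151.4    0. ]
carrier [533.7 220.6   7.5] res [1.  0.2] [-0. -1.] [536.6 216.2   4. ] [531.9 221.    4. ]
grip [532.3 213.3 155.3] res [-1.6 -0.3] [0.1 1.6] [529.3 212.  154. ] [535.8 213.6 154. ]
empty [516.1 124.7  64. ] res [1.4 0.3] [-0.1 -1.5] [520.  118.4  60. ] [513.3 124.9  60. ]
taken [549.6 309.6  62. ] res [-1.2 -0.2] [0.1 1.1] [547.7 307.7  60. ] [552.3 310.3  60. ]
hung [553.6 306.   62. ] res [-1.4 -0.3] [0.1 1.2] [551.3 304.1  60. ] [556.6 306.6  60. ]
glue [ 715.2 -230.5  -10.6] res [0.4 0.1] [-0.1 -0.6] [ 712.1 -211.9    0. ] [ 710.7 -228.     0. ]
tape [690.8   4.   -2.8] res [-0.2 -0.1] [0.  0.3] [689.    8.3   0. ] [690.7   4.1   0. ]
```

```bash
python3 - <<'E'
from h import *
S={c:snapshot(c) for c in("side","top")}
print({k:(np.round(v,2).tolist()) for k,v in sense().items()})
M={}
for c in S:
    for q in finder.trace("beaker_center",c): print(c,q["confidence"],(np.array(q["box"])*[560,420,560,420]).round()); 
    M[c]=[q for q in finder.trace("beaker_center",c) if q["box"][0]*560+q["box"][2]*280>(315 if c=="side" else 330)][0]["mask"]
t=np.linspace(0,2*np.pi,40)
def sil(s,p):
    a=np.radians(p[3]);m=np.array([-np.cos(a)*np.cos(.611),-np.sin(a)*np.cos(.611),-np.sin(.611)])
    u=np.array([-np.sin(a),np.cos(a),0]);w=np.cross(m,u)
    P=[proj(s,p[:3]+m*h+28*(np.cos(x)*u+np.sin(x)*w)) for h in(-36,36) for x in t]
    I=np.zeros((1680,2240),np.uint8);cv2.fillConvexPoly(I,cv2.convexHull(np.int32(np.round(np.array(P)*4+1.5))),255)
    return cv2.resize(I,(560,420),interpolation=cv2.INTER_AREA)/255.
def cost(p,cs=("side","top")): return sum(abs(sil(S[c],p)-M[c]).sum() for c in cs)
from scipy.optimize import minimize
for cs in (("side","top"),("top",),("side",)):
    b=min((minimize(lambda q:cost([q[0],q[1],78,q[2]],cs),[488,-154,a],method="Nelder-Mead",options=dict(initial_simplex=[[488,-154,a],[496,-154,a],[488,-146,a],[488,-154,a+8]])) for a in(-15,0,15)),key=lambda r:r.fun)
    print(cs,b.x.round(1),b.fun,M["side"].sum(),M["top"].sum())
D=dict(c=((0,0,0),(284.7,301.5),(188.7,241.2)),g=((0,0,150),(289,241.8),(181.7,229.5)),e=((0,-90,56),(298.7,254.8),(229.2,245.3)),t=((0,90,56),(272,308.8),(144.3,229.6)),h=((0,90,56),(270.5,307.4),(146,227.6)))
def f(p):
    a=np.radians(p[2]);R=np.array([[np.cos(a),-np.sin(a),0],[np.sin(a),np.cos(a),0],[0,0,1]])
    return np.concatenate([proj(S[c],R@np.array(v[0])+[p[0],p[1],4])-v[1+i] for v in D.values() for i,c in enumerate(("side","top"))])
r=least_squares(f,[533,217,-10],loss="soft_l1");print(r.x.round(1),r.fun.reshape(-1,4).round(1))
a=np.radians(r.x[2]);print("empty",r.x[:2]-90*np.array([-np.sin(a),np.cos(a)]))
E
```

```text
{'time': 1.3, 'joint_pos': [67.64, 7.47, 85.27, -0.0, 87.26, -4.89], 'qd': [0.02, -0.09, 0.01, -0.09, -0.04, -0.03], 'joint_efforts': [-0.0, -56.93, -50.08, -0.0, 0.0, -0.0], 'tool_pos': [180.05, 572.35, 231.31], 'tcp_rot': [180.0, 0.0, 162.54], 'ft_force': [-0.1, -0.98, -0.27], 'wrist_torque': [0.01, -0.08, -0.01], 'grip_force': 0.0, 'finger_gap': 85.07}
side 0.87 [289. 224.  33.  22.]
side 0.73 [310. 180.  28.  31.]
side 0.41 [236. 233.  93. 118.]
top 0.97 [280. 224.  30.  44.]
top 0.62 [346. 234.  24.  39.]
top 0.56 [124. 203. 135.  69.]
('side', 'top') [ 487.1 -152.9    1.6] 104.33333333333334 579 1024
('top',) [ 487.1 -152.4    4.6] 38.14901960784314 579 1024
('side',) [ 486.2 -154.4   -4.4] 49.462745098039214 579 1024
[534.1 216.3 -10.9] [[ 1.2  0.1  2.1 -1. ]
 [-2.7  1.  -1.3  0.8]
 [ 0.7  2.5 -1.4 -1.7]
 [-1.5 -1.2  2.5  0.5]
 [ 0.   0.2  0.8  2.5]]
empty [517.1700609  127.92045123]
```

Call:
send_rows(
  steps=[
    [[10.47,-24.17,-1.04],[0,0,-2.784]],
    [[10.47,-24.17,-1.04],[0,0,-2.784]],
    [[10.47,-24.17,-1.04],[0,0,-2.784]],
    [[10.47,-24.17,-1.04],[0,0,-2.784]],
    [[10.47,-24.17,-1.04],[0,0,-2.784]],
    [[10.47,-24.17,-1.04],[0,0,-2.784]],
    [[10.47,-24.17,-1.04],[0,0,-2.784]],
    [[10.47,-24.17,-1.04],[0,0,-2.784]],
    [[10.47,-24.17,-1.04],[0,0,-2.784]],
    [[10.47,-24.17,-1.04],[0,0,-2.784]],
  ],
  fingers=0,
  squeeze=40,
)

```text
time: 2.75
tool_pos: [428.9, -2.8, 207.1]
tcp_rot: [179.9, -0.1, 54.7]
ft_force: [0.5, -0.3, -0.5]
finger_gap: 85.2
grip_force: 0.0
```

Call:
send_rows(
  steps=[
    [[2.17,-5.0,-0.23],[0,0,-0.902]],
    [[2.17,-5.0,-0.23],[0,0,-0.902]],
    [[2.17,-5.0,-0.23],[0,0,-0.902]],
    [[2.17,-5.0,-0.23],[0,0,-0.902]],
    [[2.17,-5.0,-0.23],[0,0,-0.902]],
    [[2.17,-5.0,-0.23],[0,0,-0.902]],
    [[2.17,-5.0,-0.23],[0,0,-0.902]],
  ],
)

```text
time: 3.62
tool_pos: [493.4, -150.6, 199.8]
tcp_rot: [180.0, -0.0, 3.6]
ft_force: [-0.2, 0.7, -1.2]
finger_gap: 85.5
grip_force: 0.0
```

```bash
python3 - <<'E'
from h import *
S={c:snapshot(c) for c in("side","top")}
q=sense();print(q["tool_pos"],q["tcp_rot"],q["joint_pos"])
ims=[]
for c,(x,y) in dict(side=(320,170),top=(350,240)).items():
    im=S[c]["img"][y-65:y+65,x-65:x+65,::-1];ims.append(cv2.resize(im,(400,400),interpolation=cv2.INTER_CUBIC))
cv2.imwrite("pics/a1.png",np.hstack(ims))
E
```

```text
[ 493.40512094 -150.51030288  199.84625375] [ 1.79996566e+02 -1.10358459e-02  3.57274248e+00] [-2.26614802e+01 -4.69507166e+00  1.00927613e+02  1.80911653e-03
  8.37560416e+01  6.37655810e+01]
```

View pics/a1.png

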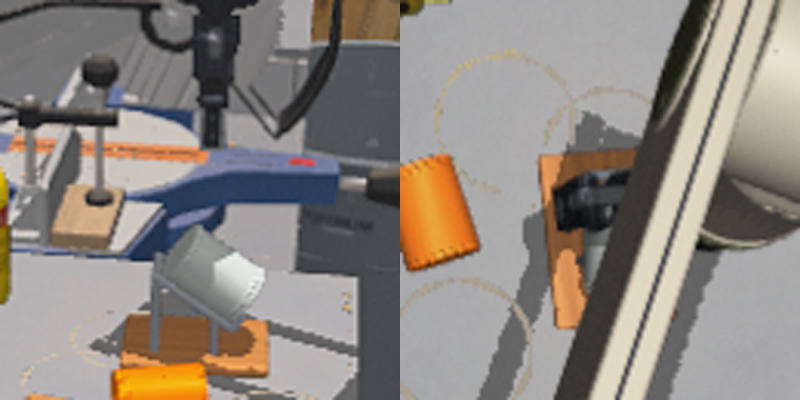

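Call:
send_rows(
  steps=[
    [[0.02,-0.08,-1.5],[0,0,0]],
    [[0.02,-0.08,-3.0],[0,0,0]],
    [[0.02,-0.08,-3.8],[0,0,0]],
    [[0.02,-0.08,-4.4],[0,0,0]],
    [[0.02,-0.08,-4.77],[0,0,0]],
    [[0.02,-0.08,-4.77],[0,0,0]],
    [[0.02,-0.08,-4.77],[0,0,0]],
  ],
)

```text
time: 4.6
tool_pos: [494.8, -153.5, 57.8]
tcp_rot: [180.0, -0.1, 3.4]
ft_force: [0.7, -0.7, 0.1]
finger_gap: 85.3
grip_force: 0.0
```

Call:
send_rows(
  steps=[
    [[0,0,0],[0,0,0]],
    [[0,0,0],[0,0,0]],
    [[0,0,0],[0,0,0]],
    [[0,0,0],[0,0,0]],
    [[0,0,0],[0,0,0]],
    [[0,0,0],[0,0,0]],
    [[0,0,0],[0,0,0]],
  ],
  fingers=1,
  squeeze=40,
)

```text
time: 5.48
tool_pos: [494.5, -151.3, 57.9]
tcp_rot: [-179.8, -0.1, 3.4]
ft_force: [-3.3, 10.6, 10.5]
finger_gap: 54.2
grip_force: 42.2
```

Call:
send_rows(
  steps=[
    [[-0.1,0,0.3],[0,0,0]],
    [[-0.1,0,0.8],[0,0,0]],
    [[-0.1,0,1.8],[0,0,0]],
    [[0,0,3.0],[0,0,0]],
    [[0,0,4.5],[0,0,0]],
    [[0,0,5.0],[0,0,0]],
    [[0,0,5.0],[0,0,0]],
  ],
)

```text
time: 6.35
tool_pos: [494.7, -153.6, 208.0]
tcp_rot: [179.9, -0.1, 3.4]
ft_force: [-0.1, 0.8, -2.1]
finger_gap: 54.3
grip_force: 42.7
```

```bash
python3 - <<'E'
from h import *
S={c:snapshot(c) for c in("side","top")}
q=sense();print(q["tool_pos"],q["tcp_rot"],q["joint_pos"])
ims=[]
for c,(x,y) in dict(side=(320,140),top=(350,240)).items():
    im=S[c]["img"][y-65:y+65,x-65:x+65,::-1];ims.append(cv2.resize(im,(400,400),interpolation=cv2.INTER_CUBIC))
cv2.imwrite("pics/a2.png",np.hstack(ims))
E
```

```text
[ 493.22124242 -152.89514585  205.08363141] [-1.79950972e+02  1.08853544e-01  3.41788576e+00] [-2.29103669e+01 -4.65996483e+00  1.00342930e+02 -4.35638726e-03
  8.44363417e+01  6.36722207e+01]
```

View pics/a2.png

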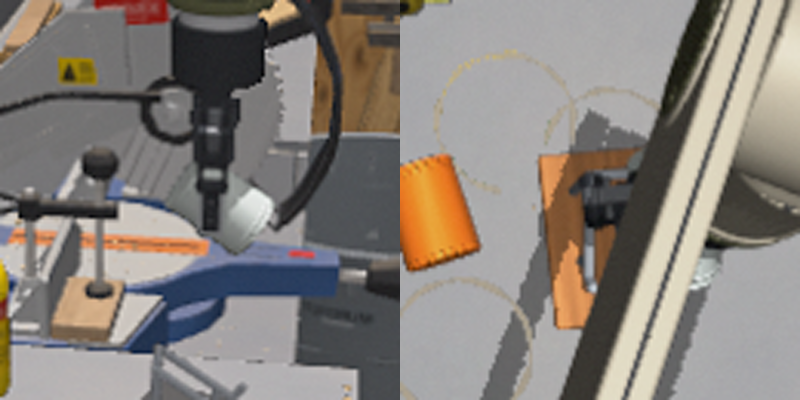

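Call:
send_rows(
  steps=[
    [[0,0.5,0],[0.019,-0.319,0]],
    [[0,2.0,0],[0.038,-0.639,0]],
    [[0.4,3.5,0],[0.057,-0.958,0]],
    [[0.8,5.0,0],[0.057,-0.958,0]],
    [[1.2,6.5,-0.5],[0.057,-0.958,0]],
    [[1.45,8.0,-0.8],[0.057,-0.958,0]],
    [[1.45,9.0,-1.3],[0.057,-0.958,0]],
    [[1.45,9.37,-1.3],[0.057,-0.958,0]],
    [[1.45,9.37,-1.3],[0.057,-0.958,0]],
    [[1.45,9.37,-1.3],[0.057,-0.958,0]],
  ],
)

```text
time: 7.7
tool_pos: [563.6, 141.4, 170.9]
tcp_rot: [179.2, -53.4, 3.7]
ft_force: [-0.2, -0.0, -1.2]
finger_gap: 54.4
grip_force: 44.7
```

```bash
python3 - <<'E'
from h import *
S={c:snapshot(c) for c in("side","top")}
q=sense();print(q["tool_pos"],q["tcp_rot"],q["joint_pos"])
ims=[]
for c,(x,y) in dict(side=(295,235),top=(215,230)).items():
    im=S[c]["img"][y-65:y+65,x-65:x+65,::-1];ims.append(cv2.resize(im,(400,400),interpolation=cv2.INTER_CUBIC))
    for n in ("beaker_center","empty_peg"):print(n,c,[((np.array(r["at"])*[560,420]).round(1).tolist(),round(r["confidence"],2)) for r in finder.pinpoint(n,c)[:3]])
cv2.imwrite("pics/a3.png",np.hstack(ims))
E
```

```text
[564.22509157 140.4288635  173.29092482] [179.25876863 -53.55503911   3.50313302] [ 15.29557368 -35.04619627 143.12537388 -28.86809979  21.51317585
 124.23875282]
beaker_center side [([287.1, 211.7], 0.85), ([306.1, 235.3], 0.82), ([272.1, 312.1], 0.49)]
empty_peg side [([299.2, 252.0], 0.61)]
beaker_center top [([223.8, 226.1], 0.74), ([297.7, 245.7], 0.73)]
empty_peg top [([225.8, 245.3], 0.92)]
```

View pics/a3.png

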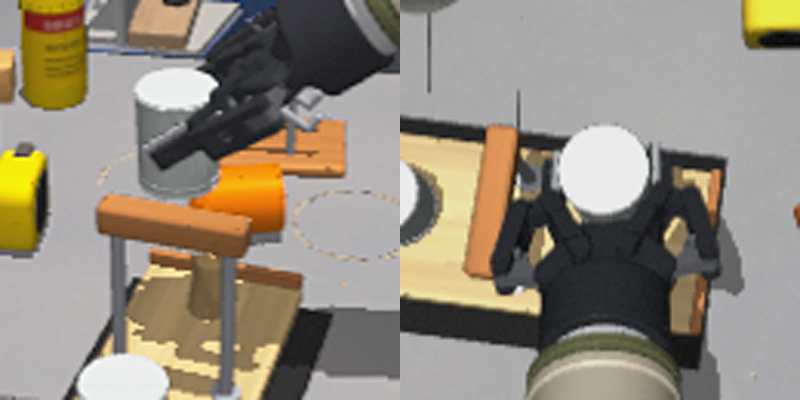

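Call:
send_rows(
  steps=[
    [[-0.2,0,0],[0,0,0.15]],
    [[-0.4,0,0],[0,0,0.3]],
    [[-0.6,0,0],[0,0,0.45]],
    [[-0.8,0,0],[0,0,0.6]],
    [[-1.0,0.15,0],[0,0,0.75]],
    [[-1.27,0.15,0],[0,0,0.9]],
    [[-1.27,0.15,0],[0,0,1.047]],
    [[-1.27,0.15,0],[0,0,1.047]],
    [[-1.27,0.15,0],[0,0,1.047]],
    [[-1.27,0.15,0],[0,0,1.047]],
  ],
)

```text
time: 9.25
tool_pos: [527.7, 143.5, 175.1]
tcp_rot: [179.1, -53.8, 63.7]
ft_force: [0.9, 0.3, -1.7]
finger_gap: 54.2
grip_force: 44.7
```

```bash
cat > look.py <<'E'
from h import *
import sys
S={c:snapshot(c) for c in("side","top")}
q=sense();print({k:np.round(q[k],1).tolist() for k in("time","tool_pos","tcp_rot","joint_pos")})
ims=[]
for c,(x,y) in dict(side=(295,235),top=(215,230)).items():
    im=S[c]["img"][y-65:y+65,x-65:x+65,::-1];ims.append(cv2.resize(im,(400,400),interpolation=cv2.INTER_CUBIC))
    for n in ("beaker_center","empty_peg"):print(n,c,[((np.array(r["at"])*[560,420]).round(1).tolist(),round(r["confidence"],2)) for r in finder.pinpoint(n,c)[:3]])
cv2.imwrite(f"pics/{sys.argv[1]}.png",np.hstack(ims))
E
python3 look.py a4
```

```text
{'time': 9.4, 'tool_pos': [527.9, 143.7, 174.6], 'tcp_rot': [179.3, -53.8, 63.4], 'joint_pos': [-23.8, -10.8, 125.9, 57.4, 72.7, -19.3]}
beaker_center side [([303.5, 210.2], 0.85), ([306.5, 232.8], 0.64)]
empty_peg side [([300.9, 256.2], 0.95), ([246.5, 203.2], 0.19)]
beaker_center top [([227.9, 234.1], 0.92), ([293.6, 243.6], 0.63)]
empty_peg top [([354.1, 254.7], 0.69), ([226.9, 245.2], 0.64)]
```

```bash
python3 - <<'E'
from h import *
S={c:snapshot(c) for c in("side","top")}
p=tri([ray(S["side"],(303.5,210.2)),ray(S["top"],(227.9,234.1))]);print(p)
e=tri([ray(S["side"],(300.9,256.2)),ray(S["top"],(226.9,245.2))]);print(e)
for q in ((517,126.5,60),): print([proj(S[c],q) for c in S])
for q in (527.9-9.1,143.7-18.3,174.6+5.6),: print("pred beaker",q,[proj(S[c],q) for c in S])
E
```

```text
[516.2751539  119.56363025 176.57714992]
[513.4360672  129.57978097  64.47437163]
[array([299.5804491 , 256.95977595]), array([228.4355748 , 243.63913551])]
pred beaker (518.8, 125.39999999999999, 180.2) [array([299.86862883, 209.53211602]), array([224.86101562, 234.9906771 ])]
```

View pics/a4.png

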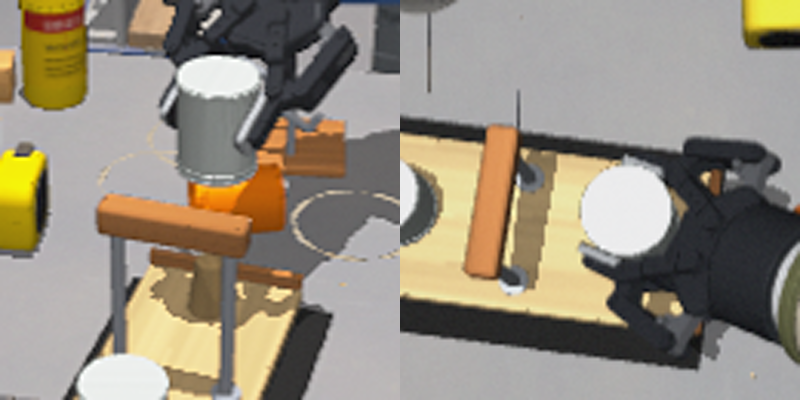

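```bash
python3 - <<'E'
from h import *
S={c:snapshot(c) for c in("side","top")}
print("disc top",onz(S["top"],(223.7,233.2),214), "side ctr",onz(S["side"],(301.1,209.6),178))
im0=cv2.imread("pics/top0.png");print("peg tip?")
g=im0[225:262,205:255];cv2.imwrite("pics/peg.png",np.hstack([cv2.resize(g,(500,370),interpolation=cv2.INTER_CUBIC),cv2.resize(cv2.imread("pics/side0.png")[235:290,285:325],(269,370),interpolation=cv2.INTER_CUBIC)]))
E
```

```text
disc top [517.36369533 125.10666238 214.        ] side ctr [516.63308826 121.3962999  178.        ]
peg tip?
```

View pics/peg.png

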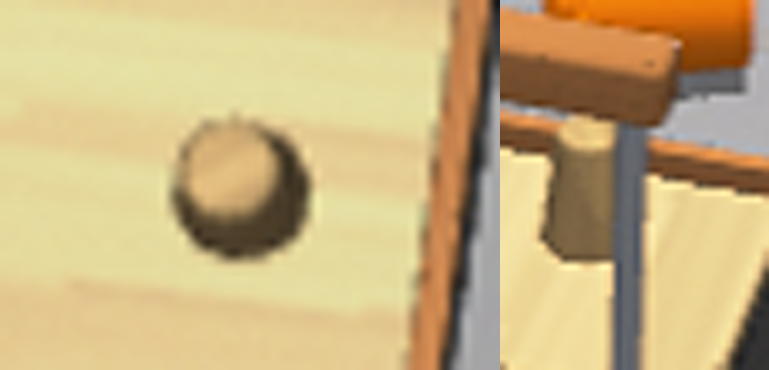

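```bash
python3 - <<'E'
from h import *
S={c:snapshot(c) for c in("side","top")}
print("tip top",onz(S["top"],(228,242),69),"foot top",onz(S["top"],(229.1,243.8),24),"tip side",onz(S["side"],(297.5,253.3),69))
E
```

```text
tip top [519.44054086 126.81273193  69.        ] foot top [521.18989287 127.37111809  24.        ] tip side [521.87644355 126.02875688  69.        ]
```

Call:
send_rows(
  steps=[
    [[0.1,0.1,0],[0,0,0]],
    [[0.1,0.1,-0.8],[0,0,0]],
    [[0.1,0.1,-1.6],[0,0,0]],
    [[0.1,0.1,-2.2],[0,0,0]],
    [[0.1,0.1,-2.7],[0,0,0]],
    [[0.1,0.1,-3.1],[0,0,0]],
    [[0.1,0.1,-3.4],[0,0,0]],
    [[0.1,0.1,-3.55],[0,0,0]],
    [[0.1,0.1,-3.55],[0,0,0]],
  ],
)

```text
time: 10.98
tool_pos: [529.9, 148.3, 68.1]
tcp_rot: [179.4, -53.7, 63.4]
ft_force: [-0.4, 0.4, -1.4]
finger_gap: 54.3
grip_force: 44.7
```

```bash
python3 look.py a5
```

```text
{'time': 11.1, 'tool_pos': [530.3, 148.2, 68.6], 'tcp_rot': [179.3, -53.7, 63.5], 'joint_pos': [-23.1, 3.5, 126.4, 62.7, 64.8, -32.8]}
beaker_center side [([297.4, 255.2], 0.92), ([305.2, 235.3], 0.38)]
empty_peg side [([300.2, 257.4], 0.9), ([320.6, 215.7], 0.27)]
beaker_center top [([293.7, 244.7], 0.81), ([232.8, 241.7], 0.74)]
empty_peg top [([227.6, 245.1], 0.76), ([377.7, 160.1], 0.71), ([226.0, 243.4], 0.49)]
```

View pics/a5.png

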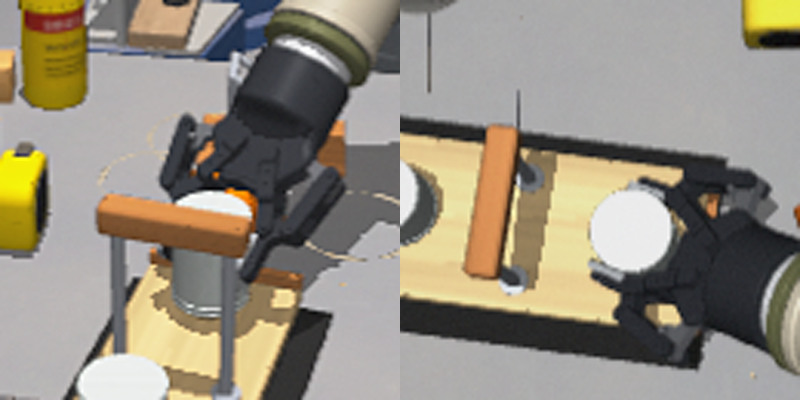

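Call:
send_rows(
  steps=[
    [[0,0,-0.07],[0,0,0]],
    [[0,0,-0.14],[0,0,0]],
    [[0,0,-0.2],[0,0,0]],
    [[0,0,-0.2],[0,0,0]],
  ],
)

```text
time: 11.78
tool_pos: [529.7, 148.4, 61.9]
tcp_rot: [179.4, -53.7, 63.4]
ft_force: [0.1, -0.4, -1.7]
finger_gap: 54.1
grip_force: 44.7
```

Call:
send_rows(
  steps=[
    [[0,0,-0.03],[0,0,0]],
    [[0,0,-0.06],[0,0,0]],
    [[0,0,-0.08],[0,0,0]],
    [[0,0,-0.08],[0,0,0]],
  ],
)

```text
time: 12.28
tool_pos: [529.9, 148.3, 59.8]
tcp_rot: [179.3, -53.7, 63.4]
ft_force: [-0.0, 1.0, -1.2]
finger_gap: 54.1
grip_force: 44.7
```

Call:
send_rows(
  steps=[
    [[0,0,-0.03],[0,0,0]],
    [[0,0,-0.06],[0,0,0]],
    [[0,0,-0.08],[0,0,0]],
    [[0,0,-0.08],[0,0,0]],
  ],
)

```text
time: 12.78
tool_pos: [529.9, 148.3, 57.3]
tcp_rot: [179.4, -53.7, 63.4]
ft_force: [-0.9, 0.6, -1.0]
finger_gap: 54.0
grip_force: 44.7
```

Call:
send_rows(
  steps=[
    [[0,0,-0.03],[0,0,0]],
    [[0,0,-0.06],[0,0,0]],
    [[0,0,-0.06],[0,0,0]],
  ],
)

```text
time: 13.15
tool_pos: [529.9, 148.3, 55.5]
tcp_rot: [179.4, -53.7, 63.4]
ft_force: [-0.3, 0.4, -1.3]
finger_gap: 54.0
grip_force: 44.7
```

Call:
send_rows(
  steps=[
    [[0,0,-0.03],[0,0,0]],
    [[0,0,-0.06],[0,0,0]],
    [[0,0,-0.06],[0,0,0]],
  ],
)

```text
time: 13.52
tool_pos: [530.1, 148.3, 54.0]
tcp_rot: [179.3, -53.8, 63.4]
ft_force: [-0.4, -0.9, 1.2]
finger_gap: 54.1
grip_force: 44.9
```

Call:
send_rows(
  steps=[
    [[0,0,-0.03],[0,0,0]],
    [[0,0,-0.06],[0,0,0]],
    [[0,0,-0.06],[0,0,0]],
  ],
)

```text
time: 13.9
tool_pos: [530.7, 148.6, 53.8]
tcp_rot: [179.2, -53.9, 63.5]
ft_force: [-6.2, -1.6, 13.4]
finger_gap: 54.4
grip_force: 46.1
```

Call:
send_rows(
  steps=[
    [[0,0,0.04],[0,0,0]],
    [[0,0,0.04],[0,0,0]],
  ],
)

```text
time: 14.15
tool_pos: [530.5, 148.3, 53.9]
tcp_rot: [179.3, -53.8, 63.5]
ft_force: [-0.5, -0.8, 6.5]
finger_gap: 54.1
grip_force: 45.2
```

Call:
send_rows(
  steps=[
    [[0,0,0],[0,0,0]],
    [[0,0,0],[0,0,0]],
    [[0,0,0],[0,0,0]],
    [[0,0,0],[0,0,0]],
    [[0,0,0],[0,0,0]],
    [[0,0,0],[0,0,0]],
  ],
  fingers=0,
)

```text
time: 14.9
tool_pos: [529.9, 148.3, 53.2]
tcp_rot: [179.3, -53.7, 63.4]
ft_force: [0.3, -0.4, 0.2]
finger_gap: 85.4
grip_force: 0.0
```

```bash
python3 look.py a6
```

```text
{'time': 15.0, 'tool_pos': [529.9, 148.3, 53.2], 'tcp_rot': [179.3, -53.7, 63.4], 'joint_pos': [-23.1, 5.8, 126.2, 63.6, 63.8, -34.9]}
beaker_center side [([299.6, 257.6], 0.91), ([303.6, 232.7], 0.64)]
empty_peg side [([299.5, 251.4], 0.89)]
beaker_center top [([296.7, 244.5], 0.84), ([228.8, 242.6], 0.79), ([149.8, 230.2], 0.39)]
empty_peg top [([229.4, 244.5], 0.92)]
```

View pics/a6.png

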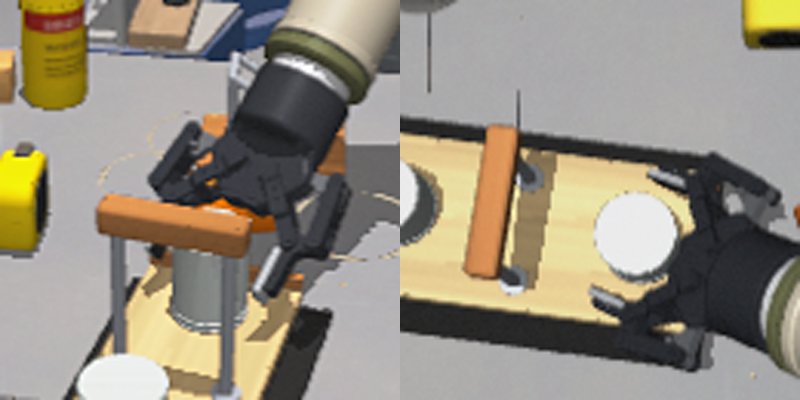

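Call:
send_rows(
  steps=[
    [[-0.36,-0.72,0.59],[0,0,0]],
    [[-0.9,-1.8,1.48],[0,0,0]],
    [[-1.68,-3.36,2.76],[0,0,0]],
    [[-1.68,-3.36,4.5],[0,0,0]],
    [[-1.68,-3.36,6.2],[-0.15,0.075,0]],
    [[-1.68,-3.0,8.0],[-0.31,0.155,0]],
    [[-1.68,-3.0,8.2],[-0.47,0.236,0]],
    [[-1.68,-3.0,8.2],[-0.63,0.316,0]],
    [[-1.68,-3.0,8.2],[-0.838,0.42,0]],
    [[-1.68,-3.0,8.2],[-0.838,0.42,0]],
  ],
)

```text
time: 16.45
tool_pos: [480.0, 60.3, 299.8]
tcp_rot: [179.3, 0.2, 63.6]
ft_force: [0.1, 0.2, -0.2]
finger_gap: 84.8
grip_force: 0.0
```

```bash
python3 - <<'E'
from h import *
q=sense();print({k:np.round(q[k],1).tolist() for k in("time","tool_pos","tcp_rot","joint_pos")})
S={c:snapshot(c) for c in("side","top")}
for c in S:
    for n in ("beaker_center","empty_peg","carrier_grip","carrier","hung_beaker_center","taken_peg"):print(n,c,[((np.array(r["at"])*[560,420]).round(1).tolist(),round(r["confidence"],2)) for r in finder.pinpoint(n,c)[:3]])
print([proj(S[c],(520,126.7,60)) for c in S])
for c in S: cv2.imwrite(f"pics/{c}7.png",S[c]["img"][:,:,::-1])
a=S["side"]["img"][180:360,220:360,::-1];b=S["top"]["img"][180:320,100:280,::-1]
cv2.imwrite("pics/a7.png",np.hstack([cv2.resize(a,(311,400),interpolation=3),cv2.resize(b,(489,380),interpolation=3)[:400] if 0 else cv2.copyMakeBorder(cv2.resize(b,(489,380),interpolation=2),0,20,0,0,cv2.BORDER_CONSTANT)]))
E
```

```text
{'time': 16.4, 'tool_pos': [480.0, 60.3, 299.8], 'tcp_rot': [179.3, 0.2, 63.6], 'joint_pos': [1.4, -12.3, 97.4, -0.5, 94.4, 27.8]}
beaker_center side [([305.5, 236.9], 0.78)]
empty_peg side [([298.6, 253.0], 0.96)]
carrier_grip side [([287.5, 243.3], 0.72), ([236.4, 246.2], 0.7)]
carrier side [([284.6, 300.7], 0.72)]
hung_beaker_center side [([272.8, 305.1], 0.91)]
taken_peg side [([271.3, 309.1], 0.77)]
beaker_center top [([295.5, 243.6], 0.58), ([229.2, 242.4], 0.37)]
empty_peg top [([229.8, 243.0], 0.98), ([146.5, 228.5], 0.21)]
carrier_grip top [([178.4, 227.7], 0.73), ([149.6, 225.6], 0.43), ([228.9, 245.6], 0.31)]
carrier top [([147.4, 229.5], 0.25)]
hung_beaker_center top [([148.2, 228.0], 0.66)]
taken_peg top [([144.8, 231.6], 0.89)]
[array([298.229703  , 256.89040562]), array([228.32899432, 242.27347771])]
```

View pics/a7.png

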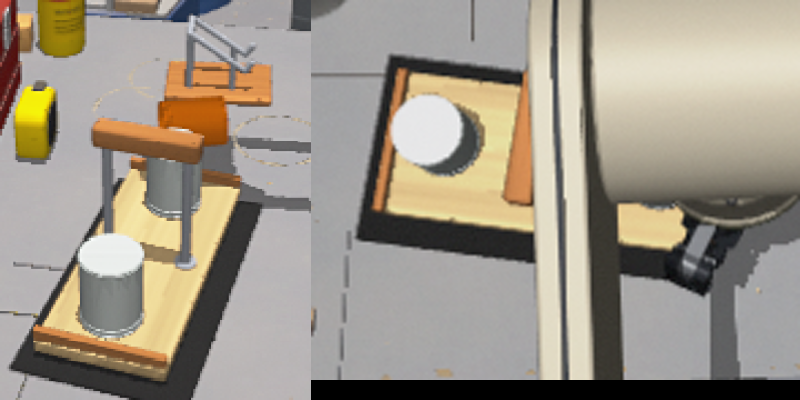

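```bash
python3 - <<'E'
from h import *
S={c:snapshot(c) for c in("side","top")}
print(onz(S["top"],(179.9,230.3),165),[onz(S["side"],p,154) for p in((286.2,243.5),(287.5,243.3),(289,241.8))])
d=[onz(S["top"],p,165)[:2] for p in((150+80/3.08,165+275/3.08),(150+104/3.08,165+127/3.08))];v=d[1]-d[0];print(np.degrees(np.arctan2(v[1],v[0])))
a=np.radians(-10.9)
E
```

```text
[532.50341992 215.45375799 165.        ] [array([533.85558382, 218.95264098, 154.        ]), array([531.42714271, 217.84089213, 154.        ]), array([529.27251218, 212.01888739, 154.        ])]
-8.721388568706796
```

Call:
send_rows(
  steps=[
    [[0.3,1.0,0],[0,0,-0.18]],
    [[0.6,2.0,-0.3],[0,0,-0.36]],
    [[0.9,3.0,-0.6],[0,0,-0.54]],
    [[1.2,4.0,-0.9],[0,0,-0.72]],
    [[1.5,4.7,-1.2],[0,0,-0.9]],
    [[1.78,5.19,-1.33],[0,0,-1.08]],
    [[1.78,5.19,-1.33],[0,0,-1.285]],
    [[1.78,5.19,-1.33],[0,0,-1.285]],
    [[1.78,5.19,-1.33],[0,0,-1.285]],
    [[1.78,5.19,-1.33],[0,0,-1.285]],
  ],
)

```text
time: 18.5
tool_pos: [533.0, 213.8, 259.5]
tcp_rot: [179.4, -0.0, -10.1]
ft_force: [0.5, -0.5, 0.4]
finger_gap: 85.4
grip_force: 0.0
```

```bash
python3 - <<'E'
from h import *
q=sense();print({k:np.round(q[k],1).tolist() for k in("time","tool_pos","tcp_rot","joint_pos")})
E
```

```text
{'time': 18.5, 'tool_pos': [533.0, 213.8, 259.5], 'tcp_rot': [179.4, -0.0, -10.1], 'joint_pos': [17.1, 3.2, 86.9, -0.6, 90.2, 117.2]}
```

Descend to TCP z≈134, correcting y slightly.

Call:
send_rows(
  steps=[
    [[0,0.07,-1.2],[0,0,0]],
    [[0,0.07,-2.4],[0,0,0]],
    [[0,0.07,-3.2],[0,0,0]],
    [[0,0.07,-3.8],[0,0,0]],
    [[0,0.07,-4.18],[0,0,0]],
    [[0,0.07,-4.18],[0,0,0]],
    [[0,0.07,-4.18],[0,0,0]],
  ],
)

```text
time: 19.38
tool_pos: [533.7, 216.3, 135.1]
tcp_rot: [179.4, -0.1, -10.2]
ft_force: [0.1, -0.7, -0.2]
finger_gap: 85.5
grip_force: 0.0
```

Call:
send_rows(
  steps=[
    [[0,0,0],[0,0,0]],
    [[0,0,0],[0,0,0]],
    [[0,0,0],[0,0,0]],
    [[0,0,0],[0,0,0]],
    [[0,0,0],[0,0,0]],
    [[0,0,0],[0,0,0]],
    [[0,0,0],[0,0,0]],
    [[0,0,0],[0,0,0]],
  ],
  fingers=1,
  squeeze=90,
)

```text
time: 20.38
tool_pos: [533.3, 216.4, 134.5]
tcp_rot: [179.4, -0.1, -10.2]
ft_force: [-0.7, 1.2, 5.8]
finger_gap: 20.3
grip_force: 89.6
```

Gripped (gap ≈ 22 mm bar). Lift slowly 100 mm.

Call:
send_rows(
  steps=[
    [[0,0,0.1],[0,0,0]],
    [[0,0,0.3],[0,0,0]],
    [[0,0,0.6],[0,0,0]],
    [[0,0,0.95],[0,0,0]],
    [[0,0,1.3],[0,0,0]],
    [[0,0,1.65],[0,0,0]],
    [[0,0,2.0],[0,0,0]],
    [[0,0,2.35],[0,0,0]],
    [[0,0,2.7],[0,0,0]],
    [[0,0,3.0],[0,0,0]],
  ],
)

```text
time: 21.62
tool_pos: [533.0, 216.2, 224.7]
tcp_rot: [179.4, -0.0, -10.2]
ft_force: [0.3, 0.4, -7.8]
finger_gap: 20.4
grip_force: 87.9
```

Call:
send_rows(
  steps=[
    [[0,0,0.2],[0,0,0]],
    [[0,0,0.35],[0,0,0]],
    [[0,0,0.4],[0,0,0]],
    [[0,0,0.4],[0,0,0]],
    [[0,0,0.4],[0,0,0]],
    [[0,0,0.4],[0,0,0]],
    [[0,0,0.4],[0,0,0]],
    [[0,0,0.4],[0,0,0]],
  ],
)

```text
time: 22.62
tool_pos: [532.9, 216.1, 235.9]
tcp_rot: [179.4, -0.0, -10.2]
ft_force: [0.2, -0.6, -8.0]
finger_gap: 21.0
grip_force: 88.0
```

```bash
python3 - <<'E'
from h import *
q=sense();print({k:np.round(q[k],2).tolist() for k in q})
S={c:snapshot(c) for c in("side","top")}
for n in ("empty_peg","beaker_center","carrier_grip","carrier","hung_beaker_center","taken_peg"):
    for c in S: print(n,c,[((np.array(r["at"])*[560,420]).round(1).tolist(),round(r["confidence"],2)) for r in finder.pinpoint(n,c)[:3]])
q["tool_pos"];dz=q["tool_pos"][2]-134.5
for n,p in dict(empty=(519,127,60),taken=(551,305,60),origin=(534,216,4)).items(): print(n,[proj(S[c],np.array(p)+[0,0,dz]).round(1) for c in S])
E
```

```text
{'time': 22.62, 'joint_pos': [17.33, 3.83, 88.67, -0.56, 87.77, 117.57], 'qd': [-0.04, 0.03, -0.05, 0.03, -0.08, 0.08], 'joint_efforts': [-0.0, -58.07, -54.36, -0.13, 0.04, 0.0], 'tool_pos': [532.91, 216.12, 235.88], 'tcp_rot': [179.37, -0.02, -10.23], 'ft_force': [0.23, -0.63, -7.98], 'wrist_torque': [0.09, 0.01, 0.01], 'grip_force': 87.97, 'finger_gap': 21.01}
empty_peg side [([300.2, 214.7], 0.62)]
empty_peg top [([226.1, 239.0], 0.9)]
beaker_center side [([299.4, 220.9], 0.61)]
beaker_center top [([228.1, 235.6], 0.8), ([296.6, 245.3], 0.78)]
carrier_grip side [([321.3, 216.9], 0.28)]
carrier_grip top [([176.1, 219.2], 0.59)]
carrier side [([284.9, 263.7], 0.65)]
carrier top [([183.9, 236.1], 0.56)]
hung_beaker_center side [([270.7, 263.2], 0.65)]
hung_beaker_center top [([136.5, 220.6], 0.63)]
taken_peg side [([270.0, 266.5], 0.56)]
taken_peg top [([137.5, 221.6], 0.74)]
empty [array([299.5, 217.6]), array([224.8, 236.3])]
taken [array([270. , 264.9]), array([135.4, 222.4])]
origin [array([286.2, 262.8]), array([184.2, 233.9])]
```

The weight (8 N), level tool pose and the reported points all agree with a level lift of about 100 mm with both beakers seated.

```bash
python3 -c "
from bench import order
print(order.hand_in())"
```

```text
the job is handed in; nothing more can be done
None
```

The beaker hangs mouth down on the formerly empty peg. The carrier is held about 100 mm above its mat, level and steady with both beakers seated, and the job is handed in; `order.hand_in()` returned no verdict.

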